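# Cover the shell cleaner and start it

### The job

Two limpets are in the bowl of the vibrating shell cleaner. Lay its loose cover gently on the bowl and turn it until its three lugs sink into the notches of the rim, so that it sits fully home and level. Then start the machine by pressing its three keys one at a time, first the front key (nearest the robot), then the back key, and last the middle key, and leave the mortar, the dropper bottle and the murex shell where they are.

Things in the scene. Friction and masses are not known exactly. Their poses are not given: they have to be found in the camera images.
- cover: Loose round aluminium cover, about 0.4 kg, right way up on the bench. Origin at the centre of its underside, z up. A tapered round plug (98 mm across at the bottom, 114 mm from z=7 mm) reaches up to z=14 mm, a plate 140 mm across from z=14 to 22 mm.
- cover_grip (a point): Middle of the cover's black upright grip bar, 42 mm above the cover's origin. The bar runs along the cover's x: 70 mm long (x), 14 mm thick (y), from 22 to 57 mm above the origin.
- cover_lug (a point): Underside of the tip of one of the cover's three lugs, 79 mm from its axis along +x (in line with the bar) and 7 mm above its origin; the other two lie 120 degrees to either side. The lugs are 10 mm wide and stick out 9 mm beyond the plate's edge.
- cleaner: Fixed white housing of the shell cleaner, 200 mm (x) by 320 mm (y), deck 45 mm above the bench. Origin at the centre of its underside, z up, x from front to back, y to its left. Its steel bowl stands on the deck (centre at x=0, y=70 mm); the row of keys runs along x at y=-115 mm.
- mouth (a point): Centre of the bowl's mouth at rim height, 100 mm above the bench; axes as the cleaner's. The bowl is 120 mm wide inside, 144 mm outside. With the lugs standing on the rim the cover's origin is 7 mm below this point; seated in the notches, 14 mm below.
- bowl_foot (a point): Centre of the bowl's foot on the deck, 55 mm below the mouth; axes as the cleaner's. The rim has three notches 120 degrees apart, 18 mm wide, 9 mm deep, cut right through the wall. The bowl is clamped at a different angle each time: one notch lies within 0.45 rad either side of the cleaner's +x as seen from the bowl's centre; where exactly must be felt or seen.
- front_key (a joint): black round spring push key, 30 mm across, on the cleaner's deck; joint value in m, 0 when up, 0.006 fully down (about 4 N); counts as pressed beyond 0.004, nearest the robot, 55 mm in front of the middle one.
- middle_key (a joint): black round spring push key, 30 mm across, on the cleaner's deck; joint value in m, 0 when up, 0.006 fully down (about 4 N); counts as pressed beyond 0.004, in the middle of the row.
- back_key (a joint): black round spring push key, 30 mm across, on the cleaner's deck; joint value in m, 0 when up, 0.006 fully down (about 4 N); counts as pressed beyond 0.004, farthest from the robot, 55 mm behind the middle one.
- front_key_top (a point): centre of the front key's top when it is up (moves with the key), z up
- middle_key_top (a point): centre of the middle key's top (moves with the key), z up
- back_key_top (a point): centre of the back key's top (moves with the key), z up
- mortar: White porcelain mortar, 110 mm across, 70 mm high, a bystander. Origin at the centre of its foot.
- dropper_bottle: Amber glass dropper bottle, 52 mm across, 139 mm high, a bystander. Origin at the centre of its foot.
- murex: Spiky off-white murex shell, about 130 mm long, 65 mm high, a bystander. Origin under its body whorl.
Not all that is in view belongs to the job. Leave any brown or green look-alike of the cover alone.

How it is judged (in metres and radians):
On the way, in this order (a step that is already met when the one before it is completed fails the run):
1. the cover is seated in the notches, level (z of cover in the frame of mouth between -0.018 and -0.0115 m and horizontal distance between cover and mouth below 0.006 m and angle between cover's own z axis and vertical below 0.03 rad), for 0.2 s.
2. the front key alone is pressed (value of joint front_key above 0.004 m and value of joint each of back_key, middle_key below 0.002 m), for 0.04 s.
3. the back key alone is pressed (value of joint back_key above 0.004 m and value of joint each of front_key, middle_key below 0.002 m), for 0.04 s.
4. the middle key alone is pressed (value of joint middle_key above 0.004 m and value of joint each of front_key, back_key below 0.002 m), for 0.04 s.
At the end, for the whole second after the job is handed in: The cover rests in the notches of the bowl's rim: its origin 11.5 to 18 mm below the mouth point and within 6 mm of it sideways, tilted less than 0.03 rad, at rest (under 0.02 m/s), and all three keys are up again (under 2 mm) (all of step 1 and value of joint each of front_key, back_key, middle_key below 0.002 m and linear speed of cover below 0.02 m/s); the robot touches nothing.
It fails at once if a key is pressed while the cover is not seated (value of joint any of front_key, back_key, middle_key above 0.004 m and not (z of cover in the frame of mouth between -0.018 and -0.0115 m and horizontal distance between cover and mouth below 0.006 m and angle between cover's own z axis and vertical below 0.03 rad)).
It fails at once if two keys are pressed together (value of joint each of front_key, back_key above 0.004 m or value of joint each of front_key, middle_key above 0.004 m or value of joint each of back_key, middle_key above 0.004 m).
It fails at once if the cover is dropped or slammed onto the bowl (faster than 0.5 m/s at the rim) (linear speed of cover above 0.5 m/s and horizontal distance between cover and mouth below 0.05 m and z of cover in the frame of mouth below 0.015 m).
It fails at once if the mortar, bottle or murex is moved more than 30 mm or knocked over (distance of any of mortar, dropper_bottle, murex from where it was at the start of the episode above 0.03 m or angle between any of mortar, dropper_bottle, murex's own z axis and vertical above 0.3 rad).
It also fails if it takes over 72 s, if anything falls off the work surface, if the arm or the gripper's body presses on something with over 40 N, if the wrist force passes 120 N, or if a joint passes its speed limit or range.

### The arm

A 6-joint arm with a two-finger parallel gripper is mounted at the origin on the work surface. World frame = base frame: x ahead of the robot, y to its left, z up, the work surface at z = 0. Lengths are in mm, angles in rad, forces in N, time in s.
With the tool pointing down it reaches from about 350 to 850 mm from the base axis. Payload 8.1 kg.
Tool frame: the origin (TCP) lies between the finger pads; the fingertips stand 25 mm ahead of it and the grasp point (between the pads) lies 6 mm ahead of it; z points along the fingers, x is the direction in which the jaws open and shut, and the axes are right-handed (so a half turn about z gives the same grasp; the last joint's range is limited). The gripper opens to 93 mm and grips with 3 to 60 N. Pads are 15 mm wide; open, the fingers measure 128 mm over their backs; the gripper's body (75 mm by 188 mm) begins 65 mm behind the grasp point.
Start: joints at [-1.312, 0.13, 1.488, -0, 1.523, -0.085], TCP at [202.26, -564.886, 243.635] pointing down, gripper open.
Joint ranges: [-2.96, 2.96], [-0.89, 2.26], [0.02, 2.5], [-1.34, 4.48], [0, 2.73], [-2.66, 2.66]. Speed limits (rad/s): [2.39, 2.39, 2.79, 3.14, 3.14, 3.14].

### API

Orientations are given as [roll, pitch, yaw] about the fixed x, y, z axes, in that order (R = Rz(yaw) Ry(pitch) Rx(roll)).
In Python, from cell import ctrl gives the robot as it stands.
- The arm moves only by the tool move_arm, never from a script. Its argument "steps" is a list of rows, each a list of 5 numbers: the shift along the tool's x, y, z in cm, then the turn about the tool's z in degrees, then the closure, from 0 (fully open) to 1 (shut). In form: [[dx, dy, dz, twist, hand], ...]. A call has 1 to 20 rows; each row is the pose to reach, as a shift and turn from the pose commanded when the call began, along the tool's axes at that moment; what a row does not reach only later rows make up. A row lasts 1/8 s, in which the tool goes at most 62.5 mm and 10.7 degrees, less where a joint would pass 70% of its speed; a pose out of reach is approached as far as the arm can. A call with a gripper value outside its range is refused whole. The fingers move at their own pace and stop on an object; "force" is the grip in N (left out, the last holds). Time passes only in rows, so rows that repeat a pose let the fingers close. It gives the time, the measured TCP pose, the force and the opening at its end, in the units of the state.
- ctrl.state(): the state, without advancing time (a new reading comes with each control period).
- ctrl.grab_frame(name): name is "side" or "top"; returns the picture (480x640x3 uint8, red, green, blue); there is no depth.
- ctrl.camera_info(name): a dict with "mtx" (3x3 intrinsics, pixels), "world_to_cam" (4x4, takes a point from world to camera coordinates). Camera axes: x right, y down, z forward; pixel columns grow to the right and rows downward; lengths in mm; the calibration is good to about 2 mm. A picture is of the moment at which its call begins. camera_info takes no time and is no camera call.
- ctrl.job_done(): hands the job in, once; it reports no verdict.
Trained networks look in the newest picture that a camera, given by its name, has taken for a name from the list of things; names that differ only in an ending like _2 or _b are one class to them, and where a whole thing is asked for, a point or a joint stands for the part that bears it (a point fixed in the world has none). Each returns a list of dicts, best first, with "conf" (0 to 1); they miss things now and then, are a little off and sometimes report something else, mostly with a low value. They report only what shows in the picture. A call takes as long as a camera call. They do not tell look-alikes from the thing itself.
- ctrl.boxes_of(camera, thing): "location" ([row, column] in pixels, amid what is visible of it).
- ctrl.masks_of(camera, thing): "mask" (480x640 bool, what is visible of it) and "location" ([row, column] in pixels, amid what is visible of it).
The state is a dict: "time_s": time; "qpos": joint angles; "joint_velocities": joint speeds; "tau": joint torques, N m; "tcp_pos": TCP position; "tcp_rot": TCP orientation; "force": force on the tool from outside, world axes, zero at the start; "torque": the same for the moment, N m; "width": opening from 0.0 (shut) to 1.0 (fully open).
Only numpy, scipy, OpenCV 4.12 (cv2) and the standard library are available. Lean on these libraries where they do the work, as an engineer would, in place of code of your own. Each camera call takes 0.05 s, during which the arm holds its last target. There are 200 camera calls.

## Working session

There is one attempt and no reset: what is moved stays moved. The work goes in short steps, Python scripts to look and compute and a tool call to move; the robot and the scene stay as the last step left them, time stands still between calls to the robot, and variables do not carry over. Pictures are saved under pics/ and viewed, about 8 in all and at most 12, crops included, and the job is handed in when it is done.

Besides the shell and the picture viewer there is one more tool, called after ">>>" by a JSON object that holds its "api" and its "payload". move_arm: Moves the arm, as the interface text tells. Its arguments: {"type":"object","properties":{"steps":{"type":"array"},"force":{"type":"number"}},"required":["steps"]}

```bash
mkdir -p pics; cat > h.py <<'E'
import numpy as np,cv2
from cell import ctrl
def save(cam,name,crop=None,sc=1):
    f=ctrl.grab_frame(cam)[:,:,::-1]
    if crop: r0,r1,c0,c1=crop; f=f[r0:r1,c0:c1]
    cv2.imwrite('pics/'+name,cv2.resize(f,None,fx=sc,fy=sc,interpolation=cv2.INTER_CUBIC))
def back(cam,rc,z):
    i=ctrl.camera_info(cam);K=np.array(i['mtx']);T=np.array(i['world_to_cam'])
    d=T[:3,:3].T@np.linalg.inv(K)@[rc[1],rc[0],1]; o=-T[:3,:3].T@T[:3,3]
    return (o+d*(z-o[2])/d[2])
def proj(cam,p):
    i=ctrl.camera_info(cam);K=np.array(i['mtx']);T=np.array(i['world_to_cam'])
    p=np.atleast_2d(p); c=p@T[:3,:3].T+T[:3,3]; q=c@K.T; return (q[:,:2]/q[:,2:])[:,::-1]
E
python3 - <<'E'
from h import *
s=ctrl.state();print({k:np.round(v,3).tolist() for k,v in s.items()})
save('top','t0.png');save('side','s0.png')
for c in('top','side'):
    i=ctrl.camera_info(c);T=np.array(i['world_to_cam']);print(c,np.round(i['mtx'],1).tolist(),(-T[:3,:3].T@T[:3,3]).round())
    for n in('cover','cover_grip','cleaner','front_key','middle_key','back_key','mortar','dropper_bottle','murex','bowl_foot','cover_lug'):
        print(n,[(np.round(b['location'],1).tolist(),round(b['conf'],2)) for b in ctrl.boxes_of(c,n)])
E
```

```text
{'time_s': 0.0, 'qpos': [-1.312, 0.131, 1.489, -0.0, 1.523, -0.085], 'joint_velocities': [-0.0, 0.0, -0.002, 0.0, -0.001, 0.001], 'tau': [-0.002, -55.986, -49.175, 0.076, 0.036, -0.0], 'tcp_pos': [202.116, -564.389, 242.627], 'tcp_rot': [-3.141, 0.002, -1.227], 'force': [0.589, 0.035, 0.341], 'torque': [-0.046, -0.018, -0.002], 'width': 0.999}
top [[560.7, 0.0, 319.3], [0.0, 560.7, 241.8], [0.0, 0.0, 1.0]] [ 355.  178. 1531.]
cover [([294.2, 154.5], 0.87), ([266.9, 302.1], 0.74), ([268.1, 236.1], 0.72), ([335.5, 205.8], 0.57)]
cover_grip [([269.6, 232.7], 0.97), ([346.8, 286.1], 0.92), ([335.9, 205.3], 0.9), ([290.9, 157.1], 0.68), ([265.0, 299.9], 0.61)]
cleaner [([250.3, 459.8], 0.79)]
front_key [([270.0, 487.3], 0.66)]
middle_key []
back_key [([229.6, 492.7], 0.59)]
mortar [([150.8, 372.7], 0.97)]
dropper_bottle [([177.0, 246.6], 0.81)]
murex [([160.2, 301.1], 0.69)]
bowl_foot [([253.1, 459.1], 0.62)]
cover_lug [([268.1, 301.3], 0.92), ([339.4, 207.1], 0.85), ([267.0, 232.3], 0.83), ([349.0, 286.4], 0.76), ([293.5, 153.6], 0.65)]
side [[489.4, 0.0, 330.3], [0.0, 489.4, 238.5], [0.0, 0.0, 1.0]] [-152. 1029.  810.]
cover [([320.7, 291.9], 0.93), ([324.1, 399.7], 0.83), ([375.5, 335.9], 0.7), ([391.4, 243.8], 0.7), ([219.3, 410.7], 0.67), ([279.5, 339.5], 0.61)]
cover_grip [([321.3, 290.6], 0.84), ([374.7, 334.2], 0.69), ([281.4, 335.4], 0.67), ([323.0, 401.8], 0.66), ([393.5, 244.3], 0.57)]
cleaner [([218.2, 407.9], 0.79), ([281.0, 339.5], 0.36)]
front_key [([193.8, 433.9], 0.42)]
middle_key []
back_key [([187.3, 408.3], 0.49)]
mortar [([207.4, 292.9], 0.89)]
dropper_bottle [([264.7, 229.2], 0.56), ([196.5, 433.7], 0.54)]
murex [([238.6, 260.0], 0.55)]
bowl_foot [([220.5, 407.1], 0.74)]
cover_lug [([323.4, 402.9], 0.79), ([281.1, 337.3], 0.78), ([375.1, 338.9], 0.76), ([321.2, 287.8], 0.66), ([387.4, 242.8], 0.62)]
```

```bash
python3 -c "
import cv2,numpy as np
a=cv2.imread('pics/t0.png');b=cv2.imread('pics/s0.png')
print(a.shape)"
```

```text
(480, 640, 3)
```

View pics/t0.png

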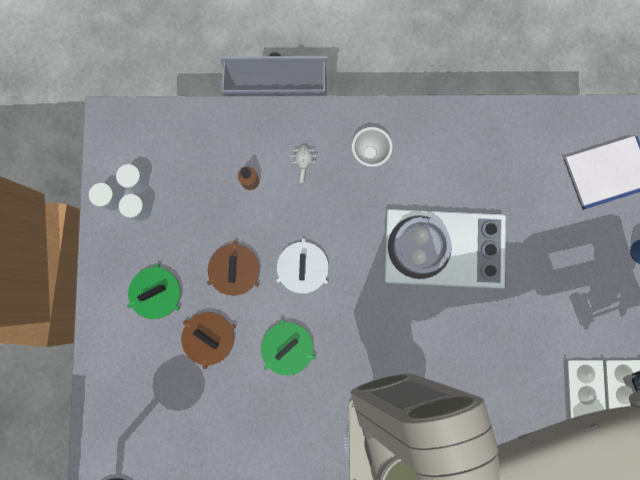

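View pics/s0.png

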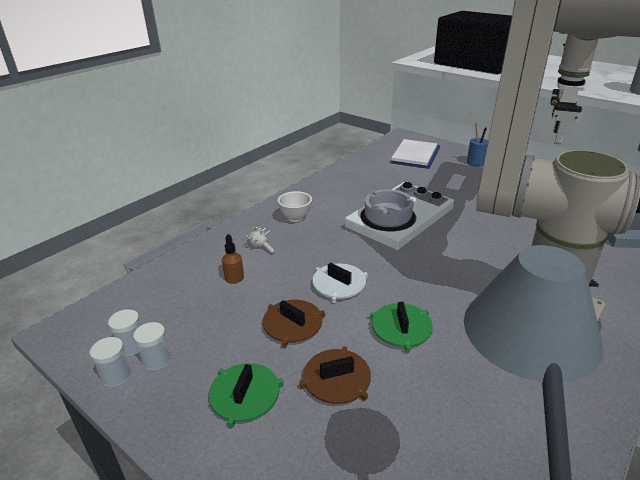

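Top view: the aluminium-coloured cover is at (267,302). The look-alikes are brown at (268,233) and (338,207), and green at (292,155) and (348,287). The bowl is at about (246,420) and the keys at about (229/250/270, 490). By its colour I choose (267,302), and I'll check it in one close crop that also shows the bowl rim.

```bash
python3 - <<'E'
from h import *
a=cv2.imread('pics/t0.png');b=cv2.imread('pics/s0.png')
R=lambda x,s:cv2.resize(x,s,interpolation=cv2.INTER_CUBIC)
A=R(a[205:290,380:510],(520,340));B=R(a[235:300,270:335],(280,280));C=R(b[180:240,355:420],(400,369))[:260]
D=R(b[255:305,305:375],(364,260))
im=np.zeros((600,800,3),np.uint8);im[:340,:520]=A;im[:280,520:]=B;im[340:,:400]=C;im[340:,400:764]=D
cv2.imwrite('pics/c1.png',im)
for z in(22,30):print(back('top',(267,302),z).round(1))
for m in ctrl.masks_of('top','cover'):
    M=m['mask'];p=np.argwhere(M);print('cover',np.round(m['location'],1),M.sum(),p.min(0),p.max(0),round(m['conf'],2))
for n in('cleaner','bowl_foot','cover_grip','front_key','middle_key','back_key'):
  for m in ctrl.masks_of('top',n):
    M=m['mask'].astype(np.uint8);print(n,np.round(m['location'],1),M.sum(),cv2.minAreaRect(cv2.findNonZero(M)),round(m['conf'],2))
E
```

```text
[460.6 231.2  22. ]
[460.1 230.9  30. ]
cover [266.7 302.5] 2143 [239 277] [293 328] 0.92
cover [294.3 153.2] 2171 [264 127] [318 180] 0.85
cover [339.  206.2] 2212 [312 181] [367 234] 0.83
cover [347.7 287. ] 2251 [319 261] [375 314] 0.81
cover [265.3 234.8] 2139 [240 207] [294 258] 0.68
cover [251.4 464.7] 6597 [208 383] [288 506] 0.39
cover [155.1 302.1] 366 [146 294] [181 312] 0.34
cleaner [252.5 459.9] 6340 ((444.79638671875, 248.27603149414062), (121.86192321777344, 74.77242279052734), 2.726310968399048) 0.93
bowl_foot [253.2 459.6] 6566 ((444.4411926269531, 248.7353057861328), (122.52783203125, 75.72371673583984), 2.726310968399048) 0.63
cover_grip [291.6 157.1] 2200 ((152.5, 293.0000305175781), (51.42955780029297, 55.45448303222656), 63.43495178222656) 0.69
cover_grip [268.7 298.5] 2148 ((300.7419128417969, 267.9013671875), (50.73982238769531, 54.222991943359375), 62.10273361206055) 0.68
cover_grip [345.9 284.3] 2263 ((285.7500305175781, 349.2500305175781), (52.32590103149414, 55.86143493652344), 45.0) 0.67
cover_grip [335.8 204.5] 2268 ((207.80003356933594, 337.10003662109375), (51.87677764892578, 55.007266998291016), 63.43495178222656) 0.67
cover_grip [268.8 232.8] 2193 ((231.9072265625, 269.041259765625), (51.37651824951172, 55.031761169433594), 66.03751373291016) 0.6
front_key [268.7 489. ] 109 ((490.5, 270.0), (10.0, 11.0), 90.0) 0.59
middle_key [148.8 373.4] 1201 ((372.0999755859375, 146.3000030517578), (38.9075813293457, 38.013153076171875), 26.56505012512207) 0.54
middle_key [248.2 489.9] 103 ((490.5, 249.0), (10.0, 11.0), 90.0) 0.45
back_key [229.2 491. ] 83 ((490.5, 228.5), (9.0, 9.0), 90.0) 0.55
```

View pics/c1.png

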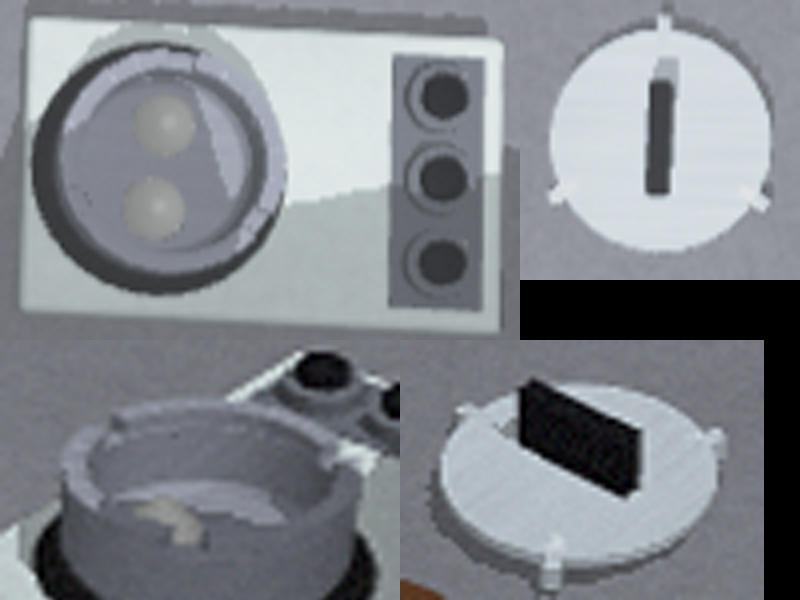

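The crop confirms that (267,302) is the bare-metal cover, with lugs at about (239,303) up, (282,279) and (283,331). The bowl rim shows notches near top-view pixels (220,428) and (260,444). Next I fit the poses and unroll the rim.

```bash
cat > fit.py <<'E'
from h import *
from scipy.optimize import least_squares
a=cv2.imread('pics/t0.png');b=cv2.imread('pics/s0.png')
# cleaner: deck corners (row,col) from crop, z=45
cr=[(17,30),(38,500),(330,505),(308,22)]
P=np.array([back('top',(205+r/4,380+c/4),45)[:2] for r,c in cr])
Q=np.array([(100,160),(100,-160),(-100,-160),(-100,160)])
f=lambda v:(P-(Q@np.array([[np.cos(v[2]),np.sin(v[2])],[-np.sin(v[2]),np.cos(v[2])]])+v[:2])).ravel()
s=least_squares(f,[490,-100,0]);print('cleaner',s.x.round(3),s.fun.round(1))
v=s.x;R=np.array([[np.cos(v[2]),-np.sin(v[2])],[np.sin(v[2]),np.cos(v[2])]])
print('mouth',v[:2]+R@[0,70]);
for k in(-55,0,55):print('key',(v[:2]+R@[k,-115]).round(1))
for rc in((270,490.5),(249,490.5),(228.8,490.5)):print('key seen z=55',back('top',rc,55).round(1))
# rim edges: bright-vs-dark unrolled
m=v[:2]+R@[0,70]
th=np.radians(np.arange(-180,180,.5));rr=np.arange(54,78,.5)
out=[]
for cam,im in(('top',a),('side',b)):
    g=np.array([[ [m[0]+r*np.cos(t),m[1]+r*np.sin(t),100] for t in th] for r in rr])
    pr=proj(cam,g.reshape(-1,3)).reshape(len(rr),len(th),2).astype(np.float32)
    u=cv2.remap(im,pr[...,1].copy(),pr[...,0].copy(),cv2.INTER_CUBIC)
    out.append(cv2.resize(u[::-1],(760,270)))
im=np.vstack(out)
for d in range(-180,181,30):cv2.putText(im,str(d),(int((d+180)/360*760),265),0,.4,(0,0,255));
cv2.imwrite('pics/unroll.png',im)
# cover: bright mask
g=a.astype(int).min(2);M=np.zeros(g.shape,np.uint8);M[235:300,270:335]=(g[235:300,270:335]>170)
M=cv2.morphologyEx(M,cv2.MORPH_CLOSE,np.ones((9,9)))
O=cv2.morphologyEx(M,cv2.MORPH_OPEN,cv2.getStructuringElement(2,(15,15)))
p=np.argwhere(O).mean(0);c=back('top',p,20);print('cover',p.round(1),c.round(1),O.sum(),(4*O.sum()/np.pi)**.5)
n,l,st,ce=cv2.connectedComponentsWithStats(M-O)
for i in range(1,n):
    if st[i,4]>3:
        w=back('top',ce[i][::-1],16)-c;print('lug',st[i,4],ce[i].round(1),np.hypot(*w[:2]).round(1),np.degrees(np.arctan2(w[1],w[0])).round(1))
D=np.zeros(g.shape,np.uint8);D[245:290,285:318]=g[245:290,285:318]<60
q=cv2.minAreaRect(cv2.findNonZero(D));print('bar',q,back('top',q[0][::-1],57).round(1))
E
python3 fit.py
```

```text
cleaner [ 5.08161e+02 -1.52946e+02 -4.50000e-02] [-1.9 -1.5 -3.   3.8  1.8 -0.5  3.  -1.9]
mouth [511.31131598 -83.01645318]
key [ 448.  -265.4]
key [ 503.  -267.8]
key [ 557.9 -270.3]
key seen z=55 [ 448.6 -266.    55. ]
key seen z=55 [ 504.1 -268.1   55. ]
key seen z=55 [ 558.  -270.1   55. ]
cover [267.5 302.2] [459.5 230.6  20. ] 2117 51.91770522860519
lug 8 [303.  239.5] 76.5 -1.5
lug 8 [277.4 280. ] 75.0 116.4
lug 6 [326.3 281.8] 75.6 -120.8Traceback (most recent call last):
  File "fit.py", line 36, in <module>
    q=cv2.minAreaRect(cv2.findNonZero(D));print('bar',q,back('top',q[0][::-1],57).round(1))
cv2.error: OpenCV(4.12.0) /io/opencv/modules/imgproc/src/convhull.cpp:143: error: (-215:Assertion failed) total >= 0 && (depth == CV_32F || depth == CV_32S) in function 'convexHull'
```

View pics/unroll.png

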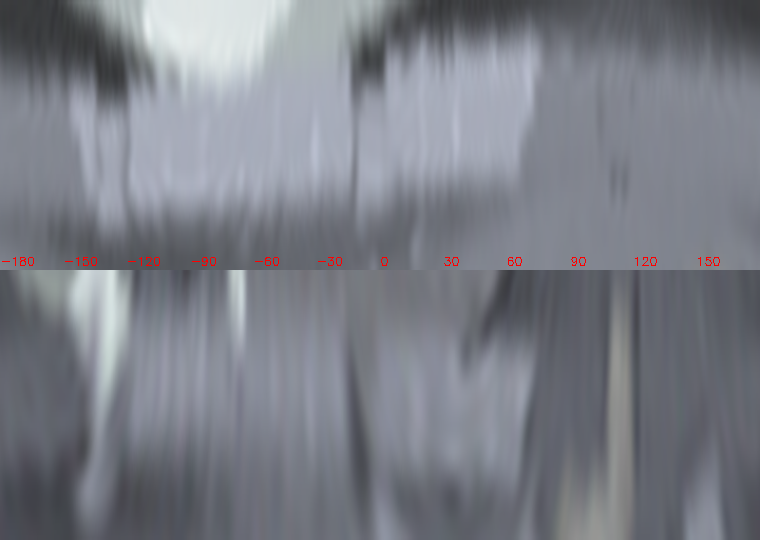

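```bash
cat >> h.py <<'E'
def plan(p,yawdeg=None):
    """cm shift & twist from the measured pose to TCP p (mm)"""
    s=ctrl.state();y=s['tcp_rot'][2];d=np.array(p)-s['tcp_pos'];c,n=np.cos(y),np.sin(y)
    t=0 if yawdeg is None else (np.degrees(y)-yawdeg+180)%360-180
    print('shift',np.round([(c*d[0]+n*d[1])/10,(n*d[0]-c*d[1])/10,-d[2]/10,t],2))
E
sed -i 's/<60$/<90/' fit.py; cat >> fit.py <<'E'
gray=cv2.cvtColor(a,6).astype(float)
th=np.radians(np.arange(0,360,2));
def prof(x,y,r,z):
    pr=proj('top',np.c_[x+r*np.cos(th),y+r*np.sin(th),np.full(len(th),z)]).astype(np.float32)
    return cv2.remap(gray.astype(np.float32),pr[:,1].copy(),pr[:,0].copy(),cv2.INTER_LINEAR).ravel()
best=[]
for dx in np.arange(-5,5.1,.5):
    for dy in np.arange(-5,5.1,.5):
        x,y=m[0]+dx,m[1]+dy
        e=np.abs(prof(x,y,70.5,100)-prof(x,y,73.5,100)).mean()
        i=np.abs(prof(x,y,61.5,100)-prof(x,y,58.5,100)).mean()
        best.append((e+i,e,i,x,y))
for k in range(3):print(np.round(sorted(best,key=lambda t:-t[k])[0],1))
plan((540,-150,240),-93);plan((459.5,230.6,150),-93)
E
python3 fit.py
```

```text
cleaner [ 5.08161e+02 -1.52946e+02 -4.50000e-02] [-1.9 -1.5 -3.   3.8  1.8 -0.5  3.  -1.9]
mouth [511.31131598 -83.01645318]
key [ 448.  -265.4]
key [ 503.  -267.8]
key [ 557.9 -270.3]
key seen z=55 [ 448.6 -266.    55. ]
key seen z=55 [ 504.1 -268.1   55. ]
key seen z=55 [ 558.  -270.1   55. ]
cover [267.5 302.2] [459.5 230.6  20. ] 2117 51.91770522860519
lug 8 [303.  239.5] 76.5 -1.5
lug 8 [277.4 280. ] 75.0 116.4
lug 6 [326.3 281.8] 75.6 -120.8
bar ((301.8753356933594, 266.4938049316406), (4.893886566162109, 25.168561935424805), 2.8624050617218018) [459.5 230.3  57. ]
[ 59.9  35.8  24.2 512.3 -81. ]
[ 59.1  35.9  23.2 512.8 -81. ]
[ 58.5  33.6  25.  512.3 -82. ]
shift [-27.67 -45.78   0.36  22.7 ]
shift [-66.22 -51.03   9.36  22.7 ]
```

>>> {"api": "move_arm", "payload": {"steps": [[-27.7,-45.8,0.3,22.7,0],[-27.7,-45.8,0.3,22.7,0],[-27.7,-45.8,0.3,22.7,0],[-27.7,-45.8,0.3,22.7,0],[-27.7,-45.8,0.3,22.7,0],[-27.7,-45.8,0.3,22.7,0],[-27.7,-45.8,0.3,22.7,0],[-27.7,-45.8,0.3,22.7,0],[-66.2,-51.0,9.3,22.7,0],[-66.2,-51.0,9.3,22.7,0],[-66.2,-51.0,9.3,22.7,0],[-66.2,-51.0,9.3,22.7,0],[-66.2,-51.0,9.3,22.7,0],[-66.2,-51.0,9.3,22.7,0],[-66.2,-51.0,9.3,22.7,0],[-66.2,-51.0,9.3,22.7,0],[-66.2,-51.0,9.3,22.7,0]]}}

```text
time_s: 3.68
tcp_pos: [459.3, 230.1, 150.8]
tcp_rot: [-3.141, -0.0, -1.622]
force: [0.2, -0.4, 0.0]
width: 1.004
```

```bash
python3 -c "
from h import *
plan((459.5,230.5,51),-92.9);plan((459.5,230.5,150));print(ctrl.state()['force'])"
```

```text
shift [-0.04 -0.01  9.98 -0.05]
shift [-0.04 -0.01  0.08  0.  ]
[ 0.23865943 -0.38420539  0.00880619]
```

>>> {"api": "move_arm", "payload": {"steps": [[0,0,6,0,0],[0,0,9,0,0],[0,0,9.9,0,0],[0,0,9.9,0,0],[0,0,9.9,0,1],[0,0,9.9,0,1],[0,0,9.9,0,1],[0,0,9.9,0,1],[0,0,9.9,0,1],[0,0,9.9,0,1]], "force": 40}}

```text
time_s: 4.92
tcp_pos: [459.2, 230.3, 51.6]
tcp_rot: [3.141, -0.0, -1.623]
force: [0.6, 0.0, 0.2]
width: 0.404
```

>>> {"api": "move_arm", "payload": {"steps": [[0,0,0,0,1],[0,0,0,0,1],[0,0,0,0,1],[0,0,0,0,1],[0,0,0,0,1],[0,0,0,0,1]]}}

```text
time_s: 5.68
tcp_pos: [459.2, 230.3, 51.6]
tcp_rot: [3.142, 0.0, -1.623]
force: [-0.5, -0.2, -0.2]
width: 0.149
```

```bash
python3 -c "
from h import *
plan((512.4,-81.4,200),-96)"
```

```text
shift [ 30.85  -6.94 -14.84   3.  ]
```

>>> {"api": "move_arm", "payload": {"steps": [[0,0,-4,0,1],[0,0,-9,0,1],[0,0,-15,0,1],[0,0,-15,0,1]]}}

```text
time_s: 6.18
tcp_pos: [462.3, 231.4, 207.5]
tcp_rot: [-3.132, 0.004, -1.623]
force: [0.3, 0.5, -3.9]
width: 0.146
```

>>> {"api": "move_arm", "payload": {"steps": [[5,-1.2,0,0,1],[10,-2.3,0,1,1],[15,-3.5,0,2,1],[20,-4.6,0,3,1],[25,-5.8,0,3,1],[29,-6.6,0,3,1],[30.8,-6.9,0,3,1],[30.8,-6.9,0,3,1],[30.8,-6.9,0,3,1]]}}

```text
time_s: 7.3
tcp_pos: [511.6, -79.8, 200.8]
tcp_rot: [3.14, 0.001, -1.675]
force: [-0.6, 0.5, -4.4]
width: 0.146
```

```bash
python3 - <<'E'
from h import *
s=ctrl.state();print(s['tcp_pos'],s['tcp_rot'],s['force'])
save('side','s2.png',(130,260,320,480),5)
plan((512.4,-81.4,148),-96)
E
```

```text
[511.60127347 -79.76229783 200.80040012] [ 3.14014218e+00  8.24683702e-04 -1.67490615e+00] [-0.61349452  0.5301381  -4.37731658]
shift [ 0.17 -0.08  5.31  0.07]
```

View pics/s2.png

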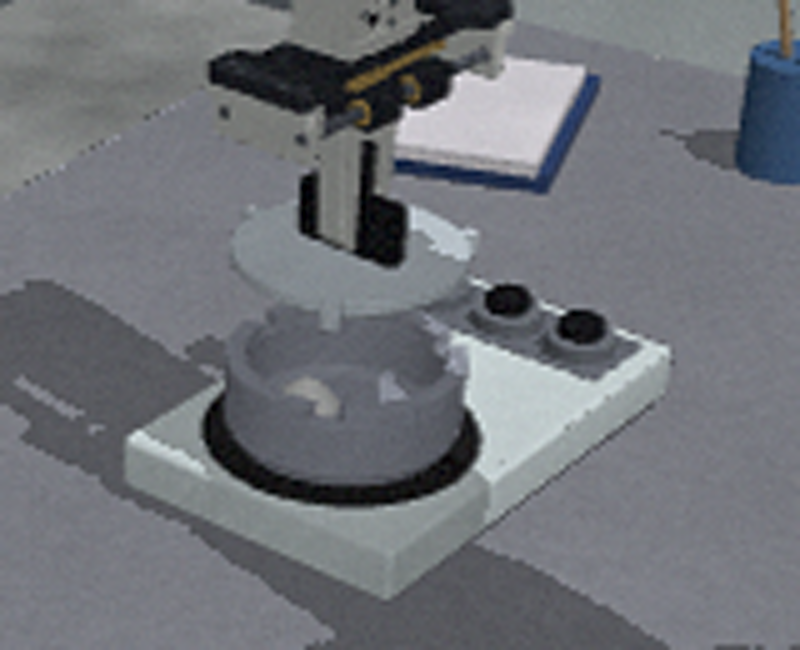

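Side view: the cover is held level over the bowl, and its front lug (about col 386, row 194) sits above a notch. I'll lower it slowly and watch the force.

>>> {"api": "move_arm", "payload": {"steps": [[0.17,0,2,0,1],[0.17,0,3.5,0,1],[0.17,0,4.5,0,1],[0.17,0,5.0,0,1],[0.17,0,5.2,0,1],[0.17,0,5.2,0,1]]}}

```text
time_s: 8.1
tcp_pos: [512.1, -82.7, 150.0]
tcp_rot: [-3.141, -0.0, -1.676]
force: [-0.1, -0.6, -3.7]
width: 0.148
```

>>> {"api": "move_arm", "payload": {"steps": [[0,0,0.3,0,1],[0,0,0.5,0,1],[0,0,0.6,0,1],[0,0,0.6,0,1]]}}

```text
time_s: 8.6
tcp_pos: [512.0, -82.7, 143.9]
tcp_rot: [-3.141, -0.0, -1.676]
force: [-0.0, 0.5, -1.7]
width: 0.15
```

>>> {"api": "move_arm", "payload": {"steps": [[0,0,0.15,0,1],[0,0,0.3,0,1],[0,0,0.3,0,1]]}}

```text
time_s: 8.98
tcp_pos: [511.4, -82.4, 139.9]
tcp_rot: [3.14, 0.0, -1.676]
force: [-0.4, 0.7, -3.6]
width: 0.147
```

>>> {"api": "move_arm", "payload": {"steps": [[0,0,0.15,0,1],[0,0,0.25,0,1],[0,0,0.25,0,1]]}}

```text
time_s: 9.35
tcp_pos: [511.6, -82.5, 137.8]
tcp_rot: [3.141, 0.0, -1.676]
force: [-1.9, 1.1, -4.2]
width: 0.145
```

>>> {"api": "move_arm", "payload": {"steps": [[0,0,0.1,0,1],[0,0,0.2,0,1],[0,0,0.3,0,1],[0,0,0.3,0,1]]}}

```text
time_s: 9.85
tcp_pos: [511.8, -82.5, 137.6]
tcp_rot: [3.141, -0.0, -1.675]
force: [-14.9, 5.0, 18.0]
width: 0.147
```

>>> {"api": "move_arm", "payload": {"steps": [[0,0.1,-0.15,0,1],[0,0.1,-0.25,0,1],[0,0.1,-0.25,0,1]]}}

```text
time_s: 10.22
tcp_pos: [511.1, -82.6, 137.6]
tcp_rot: [-3.141, -0.0, -1.675]
force: [-0.0, -0.3, -1.5]
width: 0.147
```

>>> {"api": "move_arm", "payload": {"steps": [[0,0,0,0,0.6],[0,0,0,0,0.6],[0,0,0,0,0.6],[0,0,0,0,0.6],[0,0,-2,0,0.6],[0,0,-6,0,0.6],[0,0,-10,0,0.6],[0,0,-10,0,0.6]]}}

```text
time_s: 11.22
tcp_pos: [513.0, -83.1, 242.0]
tcp_rot: [-3.134, -0.001, -1.676]
force: [0.1, 0.1, -0.5]
width: 0.4
```

```bash
python3 - <<'E'
from h import *
s=ctrl.state();print(s['tcp_pos'],s['width'],s['force'])
b=cv2.resize(ctrl.grab_frame('side')[130:250,340:480,::-1],(630,540),interpolation=cv2.INTER_CUBIC)
cv2.imwrite('pics/s3.png',b)
for n in('cover','cover_grip'):
  for m in ctrl.boxes_of('side',n):print(n,np.round(m['location']),round(m['conf'],2))
c=np.array([512,-82,86]);print('lugs expected',[(( proj('side',c+[79*np.cos(t),79*np.sin(t),7])[0]-[130,340])*4.5).round() for t in np.radians([-6,114,-126])], 'bar top ends',[((proj('side',c+[35*np.cos(t),35*np.sin(t),57])[0]-[130,340])*4.5).round() for t in np.radians([-6,174])])
E
```

```text
[513.03906549 -83.08016563 241.96564355] 0.3999147071404154 [ 0.11181153  0.09316607 -0.52624208]
cover [322. 290.] 0.97
cover [391. 244.] 0.95
cover [197. 390.] 0.79
cover [325. 399.] 0.64
cover [377. 334.] 0.62
cover_grip [395. 246.] 0.97
cover_grip [322. 290.] 0.89
cover_grip [376. 335.] 0.88
cover_grip [199. 386.] 0.81
cover_grip [323. 403.] 0.62
lugs expected [array([288., 126.]), array([386., 197.]), array([310., 326.])] bar top ends [array([243., 179.]), array([277., 263.])]
```

View pics/s3.png

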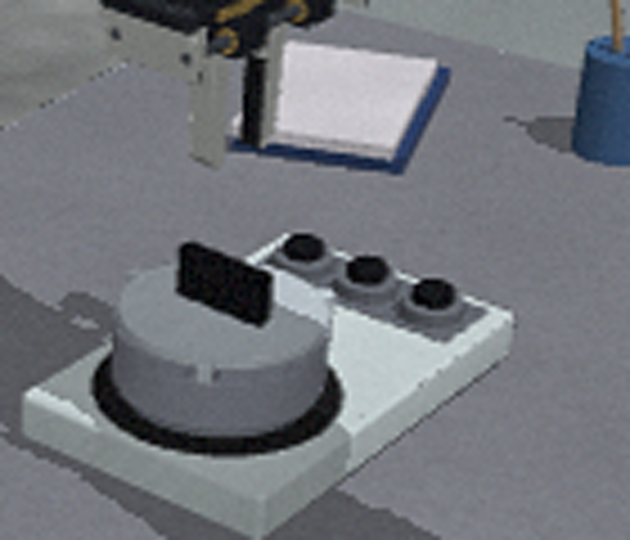

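Cover at top-crop shows seated: the near lug (crop 205,375) sits down in its notch, the plate lies flush on the rim, and the bar is level. Next come the keys, starting with their top height.

```bash
python3 - <<'E'
from h import *
for rc,p in(((293,433),(448.4,-265.8)),((269,366),(503.6,-268)),((247,304),(558,-270.2))):
  r=(130+rc[0]/4.5,340+rc[1]/4.5);print([(z,(back('side',r,z)[:2]-p).round(1)) for z in(45,55,65)])
  # joint with top mask centre
plan((448.4,-265.8,110));plan((448.4,-265.8,240))
E
```

```text
[(45, array([ 10.2, -29.1])), (55, array([  2.2, -11.8])), (65, array([-5.8,  5.5]))]
[(45, array([ 12.1, -30.2])), (55, array([  3.4, -12.9])), (65, array([-5.3,  4.5]))]
[(45, array([ 12.5, -30.9])), (55, array([  3.1, -13.5])), (65, array([-6.3,  3.9]))]
shift [18.89  4.25 12.67  0.  ]
shift [18.89  4.25 -0.33  0.  ]
```

>>> {"api": "move_arm", "payload": {"steps": [[6,1.4,0,0,1],[12,2.8,0,0,1],[17,4,0,0,1],[18.8,4.2,0,0,1],[18.8,4.2,5,0,1],[18.8,4.2,10,0,1],[18.8,4.2,12.7,0,1],[18.8,4.2,12.7,0,1],[18.8,4.2,12.7,0,1]]}}

```text
time_s: 12.5
tcp_pos: [450.1, -264.9, 111.5]
tcp_rot: [-3.141, -0.0, -1.675]
force: [0.0, 0.4, 0.4]
width: 0.002
```

```bash
python3 - <<'E'
from h import *
print(ctrl.state()['tcp_pos'],ctrl.state()['width']);plan((448,-265.5,90))
E
```

```text
[ 450.05519366 -264.94790148  111.45934763] 0.002091249750495012
shift [0.08 0.2  2.15 0.  ]
```

>>> {"api": "move_arm", "payload": {"steps": [[0,0.15,1.5,0,1],[0,0.15,2.2,0,1],[0,0.15,2.4,0,1],[0,0.15,2.4,0,1]]}}

```text
time_s: 13.0
tcp_pos: [448.1, -265.0, 87.0]
tcp_rot: [-3.141, -0.0, -1.676]
force: [-0.1, 0.7, 3.3]
width: 0.005
```

>>> {"api": "move_arm", "payload": {"steps": [[0,0,0.2,0,1],[0,0,0.4,0,1],[0,0,0.5,0,1],[0,0,0.5,0,1]]}}

```text
time_s: 13.5
tcp_pos: [448.5, -265.2, 85.6]
tcp_rot: [-3.141, -0.0, -1.675]
force: [-14.2, 10.8, 36.7]
width: 0.005
```

>>> {"api": "move_arm", "payload": {"steps": [[0,0,-1,0,1],[0,0,-3,0,1],[0,0,-3,0,1]]}}

```text
time_s: 13.88
tcp_pos: [448.9, -265.6, 113.1]
tcp_rot: [-3.139, -0.002, -1.676]
force: [-0.3, -0.8, -0.4]
width: 0.003
```

```bash
python3 - <<'E'
from h import *
s=ctrl.state();print(s['tcp_pos'],s['force']);plan((557.5,-269.5,112));plan((503,-267.3,112));print(s['tcp_pos'][2]-86)
E
```

```text
[ 448.89755241 -265.64117878  113.06317238] [-0.3413733  -0.83746779 -0.43737678]
shift [ -0.75 -10.84   0.11   0.  ]
shift [-0.4  -5.4   0.11  0.  ]
27.06317238360549
```

>>> {"api": "move_arm", "payload": {"steps": [[-0.4,-5.4,0,0,1],[-0.7,-10.8,0,0,1],[-0.7,-10.8,0,0,1],[-0.7,-10.8,1.5,0,1],[-0.7,-10.8,2.2,0,1],[-0.7,-10.8,2.5,0,1],[-0.7,-10.8,2.7,0,1],[-0.7,-10.8,2.7,0,1],[-0.7,-10.8,2.7,0,1]]}}

```text
time_s: 15.0
tcp_pos: [555.0, -269.1, 86.2]
tcp_rot: [3.141, 0.0, -1.676]
force: [-8.6, 4.1, 12.2]
width: 0.009
```

Bottomed out at 12 N, so the back key is pressed. Now lift and press the middle key.

>>> {"api": "move_arm", "payload": {"steps": [[0,0,-1,0,1],[0,0,-2.7,0,1],[0,0,-2.7,0,1],[0.4,5.3,-2.7,0,1],[0.4,5.3,-2.7,0,1],[0.4,5.3,-2.7,0,1],[0.4,5.3,-1.2,0,1],[0.4,5.3,-0.5,0,1],[0.4,5.3,-0.2,0,1],[0.4,5.3,0,0,1],[0.4,5.3,0,0,1],[0.4,5.3,0,0,1]]}}

```text
time_s: 16.5
tcp_pos: [503.5, -267.6, 86.1]
tcp_rot: [-3.141, 0.0, -1.675]
force: [-4.5, 3.9, 12.3]
width: 0.009
```

>>> {"api": "move_arm", "payload": {"steps": [[0,0,-1,0,1],[0,0,-5,0,1],[0,0,-10,0,1],[0,0,-15,0,1],[0,0,-18,0,1],[0,0,-18,0,1],[0,0,-18,0,1],[0,0,-18,0,1]]}}

```text
time_s: 17.5
tcp_pos: [502.2, -267.2, 262.4]
tcp_rot: [3.138, 0.002, -1.676]
force: [0.3, 0.2, -0.7]
width: 0.005
```

```bash
python3 - <<'E'
from h import *
s=ctrl.state();print(s['time_s'],s['tcp_pos'],s['force'],np.abs(s['joint_velocities']).max())
f=ctrl.grab_frame('side')[:,:,::-1]
cv2.imwrite('pics/s4.png',cv2.resize(f[130:280,200:480],(800,429),interpolation=cv2.INTER_CUBIC))
E
```

```text
17.5 [ 502.15855883 -267.17732727  262.38705239] [ 0.34304921  0.15711481 -0.68599794] 0.004574139402439772
```

View pics/s4.png

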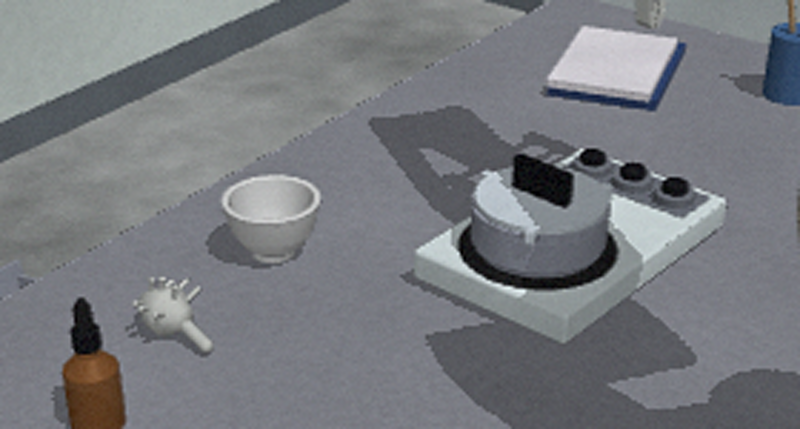

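The crop shows the cover seated flush (about 540,210), all three keys up (593,158; 632,175; 676,188), and the mortar, murex and bottle where they started. The arm is clear of everything, so I'm handing in.

```bash
python3 -c "
from cell import ctrl
print(ctrl.job_done())"
```

```text
the job is handed in; nothing more can be done
None
```

The cover is on the bowl with its lugs in the notches, and I pressed the front, back and middle keys in that order. I handed the job in at 17.5 s; no verdict was reported.

- **Cover:** I gripped the aluminium cover by its bar and turned it about 3° to line up with the notches I had found in the pictures. It stopped with the tool at z = 137.6 mm, the height expected for fully seated. It took about 18 N downward and about 15 N sideways at that point. I eased that off before letting go, and the side view showed the visible lug in its notch with the plate flush and level.
- **Keys:** Each key was pushed to its stop and released before the next, at about 37, 12 and 12 N. The front key's 37 N was higher than intended and close to the 40 N limit. I saw no direct reading of how far any key moved; I judged it from the force and the stop height.
- **Last picture:** The cover was still seated and all three keys were up. The mortar, bottle and murex showed no visible change from the start. The arm was clear of everything.

The deck corners and the rim edges put the bowl's mouth about 2 mm apart. I used the rim-edge position, and the cover went in without catching.

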